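# Set an objective's working distance with the stage's thumbwheel and lock it

## Task

Roll the knurled wheel of the optical stage under a fingertip to bring the objective towards the glass sample, until the carriage's pointer stands level with the brass gauge mark on the scale; then push the lock lever round until it is fully home along the rail. Move the carriage only by its wheel: keep off the carriage, objective and sample, do not run the objective into the glass, leave the brass mark as it is set, and leave the loose things around the stage where they are.

Things in the scene. Friction and masses are not known exactly. Their poses are not given: they have to be found in the camera images.
- stage: rack-and-pinion translation stage bolted to the optical table: black base plate 140 x 290 mm, 10 mm thick, with a rail 30 mm high along its middle. Origin on the table surface under the rail's middle. Stage axes (those of stage): y along the rail towards the sample, z up, x square to the rail, pointing away from the wheel's side. At zero yaw the wheel and lever face the robot (-x).
- wheel_center (a point): centre of the knurled aluminium wheel (diameter 52 mm, 16 mm wide), 42 mm above the table; its level axle lies along stage x. It stands upright between two fixed round cheeks of radius 16.5 mm (32 mm wide in all), so its rim is 9.5 mm proud of them; its top is 68 mm above the table. Turns stiffly (about 2 N at the rim) and stays where it is left.
- wheel (a joint): wheel angle, rad. It grows when the top of the rim is rolled towards stage +y (towards the sample); by rack and pinion the carriage then moves 8 mm per rad towards stage +y. 0 with the carriage at the end of its travel farthest from the sample.
- carriage: black carriage, 80 x 90 mm, on the rail, top 46 mm above the table, with an upright plate (to 98 mm) holding the objective that points to stage +y, optical axis 72 mm up. Moves along stage y only, by up to 58 mm. Origin at table height under the carriage's middle. Not to be touched.
- objective_tip (a point): front lens of the objective on the carriage; the gap to the glass is from here to the glass along stage y.
- sample_holder: black frame fixed on the rail holding an upright glass plate; origin at table height, the glass's face lies 2 mm from it towards stage +y. 54 mm wide along stage x, 98 mm high (106 mm at its screw head), begins 55 mm from the wheel's centre towards stage +x. Not to be touched.
- index_tip (a point): tip of the carriage's flat black pointer (wedge 12 mm wide) over the white scale, on the rail's side away from the wheel, 38.5 mm above the table. At the start it stands 10 to 48 mm short of the gauge mark, on its stage -y side.
- gauge_tip (a point): tip of the brass gauge mark (rider with a wedge 12 mm wide, pointing at the scale from outside), 38.5 mm above the table, 1.5 mm from the line that the pointer's tip runs along; pointer and mark are level when both tips have the same stage y. Held on the scale by friction; not to be moved.
- lock_lever (a joint): lock lever angle, rad: 0 = lever points straight out from the rail (stage -x), free; it grows as the lever swings anticlockwise seen from above, towards stage -y; 1.35 = end stop, lever lying nearly along the rail, locked. Starts at 0 to 0.25. Stiff by friction (about 1 N at its ball), stays where it is left.
- lever_hinge (a point): vertical axis of the lock lever, at the height of the lever's middle, 43 mm above the table.
- lever_tip (a point): centre of the lever's black ball (diameter 17 mm), 60 mm from the lever's axis, 43 mm above the table; between hub and ball the arm is a steel bar 8 x 8 mm. Below the outer part is only the table.
- driver_grip (a point): handle of a loose hand screwdriver lying on the table on the robot's side of the stage; leave it.
- lens_cap_mid (a point): middle of a loose black lens cap, 36 mm diameter, 11 mm high, on the table on the robot's side of the stage; leave it.
- post_mid (a point): half-way up a loose upright steel post, 78 mm high, 25 mm diameter on a 38 mm foot, beyond the stage's +y end on the wheel's side; leave it.
- spare_objective_mid (a point): half-way up a loose spare brass objective, 25 mm diameter, 44 mm high, standing beyond the stage's +y end; leave it.
- sample_dish_mid (a point): middle of a loose white lidded dish, 58 mm diameter, 14 mm high, on the far side of the stage; leave it.
- fork_clamp_mid (a point): middle of a loose black fork clamp, 60 x 37 x 9 mm with a screw 18 mm high, near the stage's -y end on the wheel's side; leave it.

How it is judged:
By the outcome, as a careful person would: the job done as asked, in the order asked, and still so for the second after the job is handed in, with the robot touching nothing.
It also fails if it takes over 67 s, if anything falls off the work surface, if the arm or the gripper's body presses on something with over 40 N, if the wrist force passes 120 N, or if a joint passes its speed limit or range.

## Robot

A 6-joint arm with a two-finger parallel gripper is mounted at the origin on the work surface. World frame = base frame: x ahead of the robot, y to its left, z up, the work surface at z = 0. Lengths are in m, angles in rad, forces in N, time in s.
With the tool pointing down it reaches from about 0.325 to 1 m from the base axis. Payload 5.1 kg.
Tool frame: the origin (TCP) lies midway between the tips of the shut fingers; the grasp point (between the pads) lies 19 mm behind it (bot.hold_point_z is the distance from the TCP to the grasp point, in m); z points along the fingers, y is the line along which they close (so a half turn about z gives the same grasp; the last joint's range is limited). The gripper opens to 85 mm and grips with 20 to 120 N. Pads are 22 mm wide; open, the fingers measure 114 mm over their backs; the gripper's body (76 mm by 85 mm) begins 54 mm behind the grasp point. The pads swing forward as they close: fully open they stand 13 mm farther back than shut.
Start: joints at [1.204, 0.124, 1.65, -0, 1.367, -0.083], TCP at [0.182, 0.624, 0.231] pointing down, gripper open.
Joint ranges: [-2.61, 2.61], [-1.02, 2.33], [0.03, 2.71], [-1.35, 4.49], [0.32, 2.68], [-2.91, 2.91]. Speed limits (rad/s): [2.57, 2.57, 3.14, 3.14, 3.14, 3.14].

## Interface

Orientations are given as [roll, pitch, yaw] about the fixed x, y, z axes, in that order (R = Rz(yaw) Ry(pitch) Rx(roll)).
In Python, from cell import bot gives the robot as it stands. The module is installed in compiled form; this text tells all that it offers.
- The arm moves only by the tool drive_tool, never from a script. Its argument "targets" is one flat list of numbers, 7 for each row, row after row: the turn, a rotation vector about the tool's x, y, z in units of pi rad (1.0 is pi rad), then the shift along the tool's x, y, z in units of 800 mm (1.0 is 800 mm), then the opening in per cent of the stroke, from 0 (shut) to 100 (fully open). In form: [rx, ry, rz, tx, ty, tz, hand, rx, ry, rz, tx, ty, tz, hand, ...]. A call has 1 to 8 rows; each row shifts and turns the commanded pose from where the row before left it, along the tool's axes as they then stand; what a row does not reach is not made up. A row lasts 1/10 s, in which the tool goes at most 50 mm and 8.59 degrees, less where a joint would pass 70% of its speed; a pose out of reach is approached as far as the arm can. A call with a number of a shift or a turn outside -1 to 1 is refused whole. A call with a gripper value outside its range is refused whole. The fingers move at their own pace and stop on an object; "newtons" is the grip in N (left out, the last holds). Time passes only in rows, so rows that do not move let the fingers close. It gives the time, the measured TCP pose, the force, the opening and the grip force at its end, in the units of the state.
- bot.sense(): the state, without advancing time (a new reading comes with each control period).
- bot.snapshot(name): name is "scene" or "top" or "wrist"; returns (picture, depth): 384x512x3 uint8, blue, green, red; 384x512 float32, m along the optical axis (not along the pixel's ray), 0 where there is no reading.
- bot.camera_model(name): a dict with "camera_matrix" (3x3 intrinsics, pixels), "world_from_camera" (4x4, takes a point from camera to world coordinates). Camera axes: x right, y up, looking along -z (the intrinsics and any distortion apply to the point x, -y, -z); pixel columns grow to the right and rows downward; lengths in m; the calibration is good to about 2 mm. A picture is of the moment at which its call begins: read the wrist's pose just before it. camera_model takes no time and is no camera call; for the wrist camera it gives the pose at the moment of the call.
- bot.sign_off(): hands the job in; it is judged then, once.
The state is a dict: "t": time; "qpos": joint angles; "joint_vel": joint speeds; "tau": joint torques, N m; "ee_pos": TCP position; "tcp_rot": TCP orientation; "wrist_force": force on the tool from outside, world axes, zero at the start; "ft_torque": the same for the moment, N m; "opening": opening from 0.0 (shut) to 1.0 (fully open); "gripper_force": force on a finger pad.
Only numpy, scipy, OpenCV 4.12 (cv2) and the standard library are available. Lean on these libraries where they do the work, as an engineer would, in place of code of your own. Each camera call takes 0.05 s, during which the arm holds its last target. There are 200 camera calls.

## Working session

There is one attempt and no reset: what is moved stays moved. The work goes in short steps, Python scripts to look and compute and a tool call to move; the robot and the scene stay as the last step left them, time stands still between calls to the robot, and variables do not carry over. Pictures are saved under pics/ and viewed, at most 10 in all, crops included, and the job is handed in when it is done.

Besides the shell and the picture viewer there is one more tool, called after "Call:" in YAML: its name, and indented under it one key for each argument. drive_tool: Moves the arm, as the interface text tells. Its arguments: {"type":"object","properties":{"targets":{"type":"array","items":{"type":"number"}},"newtons":{"type":"number"}},"required":["targets"]}

```bash
mkdir -p pics; ls; cat > h.py <<'E'
import numpy as np, cv2
from cell import bot
def snap(n,f):
    m=bot.camera_model(n); p,d=bot.snapshot(n); cv2.imwrite(f'pics/{f}.png',p); np.savez(f'pics/{f}.npz',p=p,d=d,K=m['camera_matrix'],T=m['world_from_camera']); return p,d,m
def load(f):
    z=np.load(f'pics/{f}.npz'); return z['p'],z['d'],{'camera_matrix':z['K'],'world_from_camera':z['T']}
def ray(m,u,v):
    K=np.array(m['camera_matrix']);T=np.array(m['world_from_camera'])
    r=np.array([(u-K[0,2])/K[0,0],-(v-K[1,2])/K[1,1],-1.]); return T[:3,3],T[:3,:3]@r
def onz(m,u,v,z):
    o,r=ray(m,u,v); return o+r*(z-o[2])/r[2]
def dep(m,d,u,v):
    o,r=ray(m,u,v); return o+r*d[int(round(v)),int(round(u))]
E
python3 - <<'E'
from h import *
s=bot.sense(); print({k:np.round(v,3) for k,v in s.items()})
for n in('scene','top'):
    p,d,m=snap(n,n+'0'); print(n,np.round(m['camera_matrix'],1).tolist(),np.round(m['world_from_camera'],3).tolist())
cv2.imwrite('pics/both.png',cv2.resize(load('top0')[0],(800,600)))
E
```

```text
pics
{'t': np.float64(0.0), 'qpos': array([ 1.204,  0.125,  1.652, -0.   ,  1.368, -0.083]), 'joint_vel': array([ 0.   ,  0.001,  0.001,  0.001,  0.   , -0.001]), 'tau': array([ 1.0000e-03, -4.2361e+01, -3.6546e+01, -0.0000e+00,  7.0000e-03,
       -0.0000e+00]), 'ee_pos': array([0.182, 0.623, 0.23 ]), 'tcp_rot': array([-3.139, -0.   ,  2.858]), 'wrist_force': array([ 0.331, -0.03 ,  0.654]), 'ft_torque': array([0.03 , 0.071, 0.05 ]), 'gripper_force': np.float64(0.0), 'opening': np.float64(0.994)}
scene [[386.9, 0.0, 252.8], [0.0, 386.9, 189.6], [0.0, 0.0, 1.0]] [[-0.868, -0.31, 0.388, 0.995], [0.497, -0.566, 0.658, 0.697], [0.015, 0.763, 0.646, 0.698], [0.0, 0.0, 0.0, 1.0]]
top [[359.5, 0.0, 264.9], [0.0, 359.5, 182.5], [0.0, 0.0, 1.0]] [[0.016, 0.999, -0.044, 0.569], [-1.0, 0.015, -0.004, 0.075], [-0.003, 0.044, 0.999, 0.8], [0.0, 0.0, 0.0, 1.0]]
```

View pics/both.png

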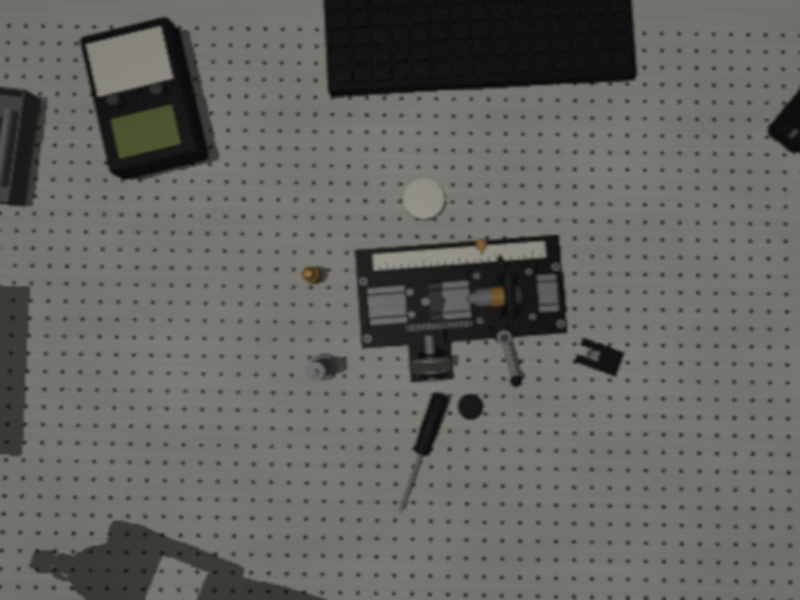

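View pics/scene0.png

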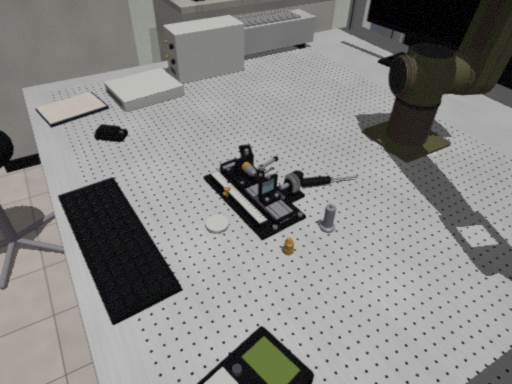

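The top view shows the stage, with base corners (356,250), (558,236), (566,330) and (362,346) in the 800-px picture. The wheel is near (430,362), the lever runs from (504,337) to (516,380), and the brass mark is at (481,245). Stage +y points left, which is world +y.

```bash
python3 - <<'E'
from h import *
p,d,m=load('top0'); f=512/800
for n,u,v,z in [('c1',356,250,.01),('c2',558,236,.01),('c3',566,330,.01),('c4',362,346,.01),('wheel',430,362,.068),('hinge',504,337,.043),('ball',516,380,.043),('gauge',481,245,.04),('driver',437,400,.01),('cap',470,406,.011),('post',318,370,.078),('clamp',600,356,.009)]:
    print(n,np.round(onz(m,u*f,v*f,z),3),np.round(dep(m,d,u*f,v*f),3))
s=bot.sense(); w=bot.camera_model('wrist'); T=np.array(w['world_from_camera'])
from scipy.spatial.transform import Rotation as R
Rt=R.from_euler('xyz',s['tcp_rot']).as_matrix()
print(np.round(w['camera_matrix'],1).tolist(),'cam in tcp',np.round(Rt.T@(T[:3,3]-s['ee_pos']),4),np.round(Rt.T@T[:3,:3],3).tolist()); print(np.round(Rt,3).tolist())
E
```

```text
c1 [0.652 0.16  0.01 ] [0.652 0.16  0.01 ]
c2 [ 0.677 -0.125  0.01 ] [ 0.676 -0.124  0.013]
c3 [ 0.544 -0.136  0.01 ] [ 0.544 -0.135  0.015]
c4 [0.517 0.149 0.01 ] [0.517 0.149 0.009]
wheel [0.502 0.055 0.068] [0.502 0.055 0.07 ]
hinge [ 0.535 -0.044  0.043] [ 0.535 -0.043  0.053]
ball [ 0.478 -0.061  0.043] [ 0.478 -0.059  0.051]
gauge [ 0.659 -0.013  0.04 ] [ 0.659 -0.013  0.039]
driver [0.444 0.043 0.01 ] [0.446 0.044 0.025]
cap [ 0.437 -0.003  0.011] [ 0.437 -0.003  0.013]
post [0.49  0.198 0.078] [0.49 0.2  0.07]
clamp [ 0.509 -0.184  0.009] [ 0.509 -0.185  0.008]
[[266.9, 0.0, 252.4], [0.0, 266.9, 189.7], [0.0, 0.0, 1.0]] cam in tcp [ 6.570e-02  1.000e-04 -1.431e-01] [[0.001, 0.965, 0.263], [1.0, -0.001, -0.001], [-0.001, 0.263, -0.965]]
[[-0.96, 0.28, -0.001], [0.28, 0.96, -0.002], [0.0, -0.002, -1.0]]
```

Call:
drive_tool:
  targets: [0, 0, 0.0476, 0, 0, 0, 0, 0, 0, 0.0476, 0, 0, 0, 0, 0, 0, 0.0476, 0, 0, 0, 0, 0, 0, 0.0476, 0, 0, 0, 0, 0, 0, 0.0476, 0, 0, 0, 0, 0, 0, 0.0476, 0, 0, 0, 0, 0, 0, 0.0476, 0, 0, 0, 0, 0, 0, 0.0476, 0, 0, 0, 0]

```text
t: 0.9
ee_pos: [0.1819, 0.6236, 0.2306]
tcp_rot: [-3.141, 0.001, 1.655]
wrist_force: [-0.5, -0.8, 0.1]
opening: 0.002
gripper_force: 0.0
```

Call:
drive_tool:
  targets: [0, 0, 0, -0.055, 0.0248, 0, 0, 0, 0, 0, -0.055, 0.0248, 0, 0, 0, 0, 0, -0.055, 0.0248, 0, 0, 0, 0, 0, -0.055, 0.0248, 0, 0, 0, 0, 0, -0.055, 0.0248, 0, 0, 0, 0, 0, -0.055, 0.0248, 0, 0, 0, 0, 0, -0.055, 0.0248, 0, 0, 0, 0, 0, -0.055, 0.0248, 0, 0]

```text
t: 1.7
ee_pos: [0.3722, 0.2859, 0.231]
tcp_rot: [-3.141, 0.0, 1.662]
wrist_force: [0.3, 0.2, -0.2]
opening: 0.001
gripper_force: 0.0
```

Call:
drive_tool:
  targets: [0, 0, 0, -0.055, 0.0248, 0, 0, 0, 0, 0, -0.055, 0.0248, 0, 0, 0, 0, 0, -0.055, 0.0248, 0, 0, 0, 0, 0, -0.055, 0.0248, 0, 0, 0, 0, 0, -0.055, 0.0248, 0, 0, 0, 0, 0, -0.055, 0.0248, 0, 0, 0, 0, 0, -0.055, 0.0248, 0, 0, 0, 0, 0, -0.055, 0.0248, 0, 0]

```text
t: 2.5
ee_pos: [0.5623, -0.0503, 0.2309]
tcp_rot: [-3.141, -0.0, 1.661]
wrist_force: [-0.0, 1.6, 0.8]
opening: -0.001
gripper_force: 0.0
```

```bash
python3 - <<'E'
from h import *
s=bot.sense(); print(s['t'],np.round(s['ee_pos'],4),np.round(s['tcp_rot'],4),s['opening'])
p,d,m=snap('wrist','w0'); print(np.round(m['world_from_camera'],3).tolist())
cv2.imwrite('pics/w0v.png',cv2.resize(p,(800,600),interpolation=cv2.INTER_CUBIC))
E
```

```text
2.5 [ 0.5623 -0.0503  0.2309] [-3.1411e+00 -3.0000e-04  1.6610e+00] -0.0014237279542657286
[[0.996, -0.088, -0.025, 0.557], [0.092, 0.961, 0.26, 0.016], [0.001, -0.262, 0.965, 0.374], [0.0, 0.0, 0.0, 1.0]]
```

View pics/w0v.png

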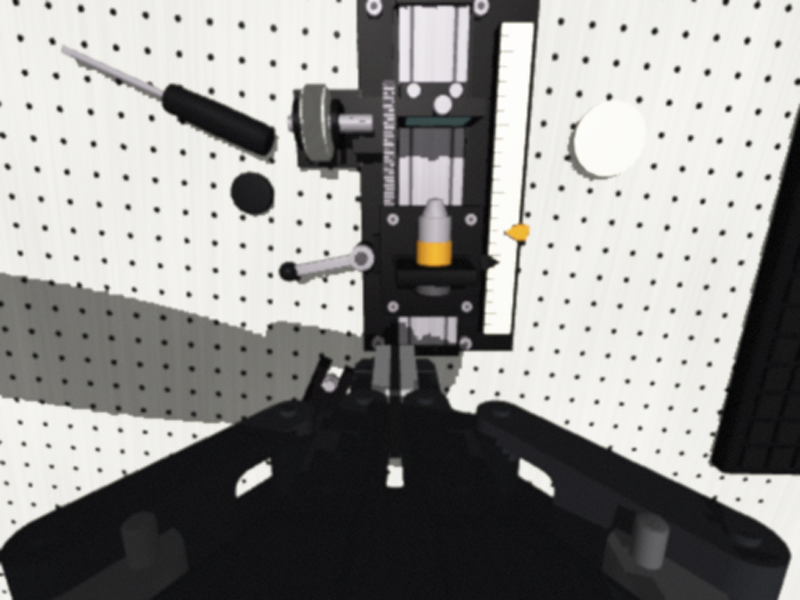

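The wrist view (800 px wide) shows the pointer tip at about (497,262), short of the brass tip at (505,232). The wheel is at (316,122), the lever hinge at (362,257) and its ball at (289,271).

```bash
python3 - <<'E'
from h import *
p,d,m=load('w0'); f=512/800
hsv=cv2.cvtColor(p,cv2.COLOR_BGR2HSV)
wh=((hsv[...,2]>190)&(hsv[...,1]<40)).astype(np.uint8)
wh[:, :int(478*f)]=0; wh[:, int(540*f):]=0; wh[:int(15*f)]=0; wh[int(345*f):]=0
n,l,st,c=cv2.connectedComponentsWithStats(wh)
i=l[int(150*f),int(508*f)]; cnt=cv2.findContours((l==i).astype(np.uint8),0,2)[0][0]; print(st[i])
r=[dep(m,d,int(508*f),int(v*f))[2] for v in(60,150,200,300)]; print('scale z',r); zs=np.median(r)
P=np.array([onz(m,u,v,zs)[:2] for u,v in cnt[:,0]],np.float32)
print('rect',cv2.minAreaRect(P))
# per-row left/right edges fit
ys,xs=np.nonzero(l==i)
L=np.array([onz(m,xs[ys==y].min()-.5,y,zs)[:2] for y in np.unique(ys) if y<140*f+0]);
A=np.polyfit(L[:,1],L[:,0],1);print('left edge slope->yaw',-np.arctan(A[0]))
Rr=np.array([onz(m,xs[ys==y].max()+.5,y,zs)[:2] for y in np.unique(ys) if y<200*f or y>255*f]);A=np.polyfit(Rr[:,1],Rr[:,0],1);print('right',-np.arctan(A[0]))
# brass gauge
b=((hsv[...,0]>8)&(hsv[...,0]<30)&(hsv[...,1]>120)); b[:,:int(490*f)]=0
ys,xs=np.nonzero(b); k=xs.argmin(); print('gauge px',xs[k],ys[xs==xs[k]],onz(m,xs[k]-.5,ys[xs==xs[k]].mean(),.0385), len(xs))
# pointer tip: dark in scale
g=p.max(2); v0=int(262*f)
print(g[v0-8:v0+9, int(478*f):int(512*f)])
# wheel & ball from depth
V,U=np.mgrid[:384,:512]; o=np.array(m['world_from_camera'])[:3,3]
K=m['camera_matrix'];rr=np.stack([(U-K[0,2])/K[0,0],-(V-K[1,2])/K[1,1],-np.ones_like(U,float)],-1)@m['world_from_camera'][:3,:3].T
W=o+rr*d[...,None]
def reg(u0,u1,v0,v1,zl,zh,n):
    q=W[int(v0*f):int(v1*f),int(u0*f):int(u1*f)].reshape(-1,3); q=q[(q[:,2]>zl)&(q[:,2]<zh)]; print(n,len(q),q.min(0).round(4),q.max(0).round(4),q.mean(0).round(4)); return q
reg(290,345,75,175,.062,.08,'wheeltop'); reg(290,345,75,175,.05,.08,'wheel'); reg(275,303,258,285,.04,.06,'ball'); reg(345,378,240,272,.04,.06,'hub')
print('cap',onz(m,252*f,193*f,.011))
E
```

```text
[ 310   15   31  198 3499]
scale z [np.float64(0.032926234534464416), np.float64(0.03354413306870618), np.float64(0.03447584141662208), np.float64(0.03303994622058937)]
rect ((0.6456789970397949, 0.017447516322135925), (0.02266010083258152, 0.23458942770957947), 5.3425421714782715)
left edge slope->yaw 0.09274207811455991
right 0.0920120287474551
gauge px 324 [148 149] [ 0.64915497 -0.01361395  0.0385    ] 118
[[ 29  29  27  20  12  11  41 134 231 250 252 252 252 252 252 252 252 252
  252 252 252 252]
 [ 29  30  29  20  11  12  43 138 232 250 252 252 252 252 252 252 252 252
  251 252 252 252]
 [ 30  29  27  18  13  12  45 143 233 248 250 250 250 250 250 251 251 252
  251 251 252 252]
 [ 30  29  26  21  16  14  42 131 216 233 236 237 237 237 238 245 251 252
  252 252 252 252]
 [ 30  29  28  30  29  26  38  84 144 172 198 217 220 223 229 241 250 252
  252 252 252 252]
 [ 28  27  29  31  31  33  33  43  65 110 178 227 238 243 245 249 251 252
  252 252 252 252]
 [ 29  29  29  31  36  33  33  32  34  63 121 179 222 243 249 251 252 252
  252 251 251 252]
 [ 29  27  31  34  36  33  32  29  
[... 572 characters left out ...]
 250 251 251 251 251 251
  251 251 251 251]
 [ 24  23  19  18  15  32  97 199 246 250 251 251 251 251 251 251 251 251
  251 251 251 251]
 [ 24  25  16  13  10  35 111 215 248 251 251 251 251 251 251 251 251 251
  251 251 251 251]
 [ 25  20  13  10  12  39 126 226 249 251 251 251 251 251 251 251 251 251
  251 251 251 251]]
wheeltop 499 [0.4878 0.0357 0.062 ] [0.506  0.0709 0.0699] [0.4972 0.0536 0.066 ]
wheel 1061 [0.4797 0.0291 0.05  ] [0.5159 0.0793 0.0699] [0.4978 0.0531 0.0609]
ball 153 [ 0.4704 -0.0669  0.0408] [ 0.4886 -0.0515  0.0535] [ 0.4802 -0.0583  0.0487]
hub 236 [ 0.5218 -0.0522  0.04  ] [ 0.5457 -0.033   0.053 ] [ 0.5349 -0.0426  0.0484]
cap [ 0.43819917 -0.00316731  0.011     ]
```

Call:
drive_tool:
  targets: [0, 0, -0.0006, 0.038, -0.0231, 0, 0, 0, 0, 0, 0.038, -0.0231, 0, 0, 0, 0, 0, 0.038, -0.0231, 0, 0, 0, 0, 0, 0, 0, 0.044, 0, 0, 0, 0, 0, 0, 0.044, 0, 0, 0, 0, 0, 0, 0.044, 0, 0, 0, 0, 0, 0, 0.044, 0, 0, 0, 0, 0, 0, 0, 0]

```text
t: 3.35
ee_pos: [0.4935, 0.0376, 0.0847]
tcp_rot: [-3.13, -0.001, 1.663]
wrist_force: [-1.3, -0.3, 0.5]
opening: 0.001
gripper_force: 0.0
```

```bash
python3 - <<'E'
from h import *
p,d,m=load('w0'); P=onz(m,318,167.3,.0385); G=onz(m,323.7,148.5,.0385); Y=np.array([-np.sin(.092),np.cos(.092)]);print(P,G,(G-P)[:2]@Y)
s=bot.sense(); e=s['ee_pos'][:2]-np.array([.4972,.0535]); print(s['ee_pos'].round(4),s['tcp_rot'],'stage y rel wheel',e@Y,'x',e@[Y[1],-Y[0]],s['wrist_force'])
p,d,m=snap('wrist','w1'); cv2.imwrite('pics/w1v.png',p)
E
```

```text
[ 0.64601319 -0.03780754  0.0385    ] [ 0.64940395 -0.01359107  0.0385    ] 0.023802547947771126
[0.4935 0.0376 0.0847] [-3.12974013e+00 -1.47711057e-03  1.66344785e+00] stage y rel wheel -0.01552507565881498 x -0.005166247157943841 [-1.27447296 -0.31770338  0.51209959]
```

View pics/w1v.png

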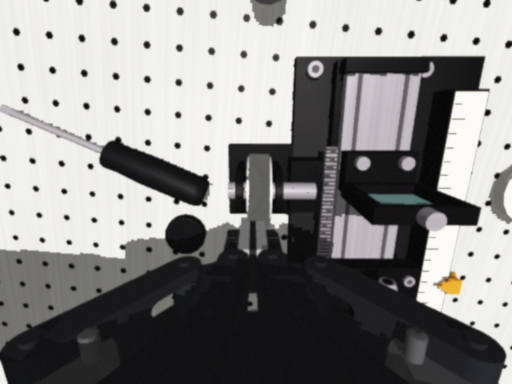

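Call:
drive_tool:
  targets: [0, 0, 0, -0.003, 0.006, 0.008, 0, 0, 0, 0, 0, 0, 0.008, 0, 0, 0, 0, 0, 0, 0.005, 0, 0, 0, 0, 0, 0, 0.0025, 0, 0, 0, 0, 0, 0, 0, 0]

```text
t: 3.9
ee_pos: [0.5033, 0.0354, 0.0718]
tcp_rot: [3.142, -0.0, 1.663]
wrist_force: [0.1, -0.0, 0.7]
opening: -0.001
gripper_force: 0.0
```

Call:
drive_tool:
  targets: [0, 0, 0, 0, -0.0055, 0, 0, 0, 0, 0, 0, 0, 0.003, 0, 0, 0, 0, 0, 0, 0.002, 0, 0, 0, 0, 0, 0, 0.001, 0, 0, 0, 0, 0, 0, 0, 0]

```text
t: 4.4
ee_pos: [0.4988, 0.035, 0.0667]
tcp_rot: [-3.141, -0.0, 1.663]
wrist_force: [0.2, 0.3, 0.8]
opening: 0.001
gripper_force: 0.0
```

Call:
drive_tool:
  targets: [0, 0, 0, 0, 0, 0.00125, 0, 0, 0, 0, 0, 0, 0, 0]

```text
t: 4.6
ee_pos: [0.4989, 0.035, 0.0658]
tcp_rot: [-3.141, -0.0, 1.663]
wrist_force: [0.2, -0.2, -0.4]
opening: 0.002
gripper_force: 0.0
```

Call:
drive_tool:
  targets: [0, 0, 0, 0, 0, 0.00125, 0, 0, 0, 0, 0, 0, 0, 0]

```text
t: 4.8
ee_pos: [0.4992, 0.0349, 0.0654]
tcp_rot: [3.141, 0.0, 1.663]
wrist_force: [-1.5, -0.8, 2.7]
opening: 0.0
gripper_force: 1.4
```

Call:
drive_tool:
  targets: [0, 0, 0, 0, 0, 0.0013, 0]

```text
t: 4.9
ee_pos: [0.4993, 0.0347, 0.0649]
tcp_rot: [3.141, 0.001, 1.664]
wrist_force: [-3.1, -2.4, 10.6]
opening: 0.002
gripper_force: 5.1
```

Call:
drive_tool:
  targets: [0, 0, 0, 0.0058, 0, -0.0019, 0, 0, 0, 0, 0.0058, 0, -0.0009, 0, 0, 0, 0, 0.0058, 0, -0.0001, 0, 0, 0, 0, 0.0058, 0, 0, 0]

```text
t: 5.3
ee_pos: [0.4977, 0.053, 0.0678]
tcp_rot: [3.141, 0.001, 1.664]
wrist_force: [-3.8, -2.2, 10.2]
opening: -0.003
gripper_force: 5.2
```

Call:
drive_tool:
  targets: [0, 0, 0, 0.0058, 0, 0, 0, 0, 0, 0, 0.0058, 0, 0.0001, 0, 0, 0, 0, 0.0058, 0, 0.0009, 0, 0, 0, 0, 0.0058, 0, 0.0019, 0]

```text
t: 5.7
ee_pos: [0.4961, 0.0722, 0.0652]
tcp_rot: [3.141, -0.0, 1.663]
wrist_force: [-2.6, 0.2, 7.2]
opening: -0.001
gripper_force: 3.1
```

Call:
drive_tool:
  targets: [0, 0, 0, 0, 0, 0, 0]

```text
t: 5.8
ee_pos: [0.4961, 0.0728, 0.065]
tcp_rot: [3.14, -0.001, 1.663]
wrist_force: [-2.5, 2.4, 7.2]
opening: 0.003
gripper_force: 3.5
```

```bash
python3 - <<'E'
from h import *
p,d,m=snap('wrist','w2'); cv2.imwrite('pics/w2v.png',p)
E
```

```text
(no output)
```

View pics/w2v.png

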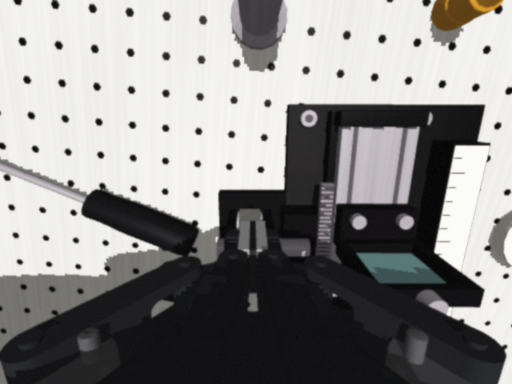

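The picture shows the finger on the far side of the rim after stroke 1. The scale's mark is out of view, so I lift and move over the scale to measure.

Call:
drive_tool:
  targets: [0, 0, 0, 0, 0, -0.0355, 0, 0, 0, 0, 0, 0, -0.0355, 0, 0, 0, 0, 0, 0, -0.0355, 0, 0, 0, 0, -0.043, 0.032, 0, 0, 0, 0, 0, -0.043, 0.032, 0, 0, 0, 0, 0, -0.043, 0.032, 0, 0, 0, 0, 0, -0.043, 0.032, 0, 0, 0, 0, 0, -0.043, 0.032, 0, 0]

```text
t: 6.65
ee_pos: [0.6398, -0.0888, 0.1486]
tcp_rot: [-3.142, -0.0, 1.663]
wrist_force: [0.7, -0.1, 0.7]
opening: -0.004
gripper_force: 0.0
```

Call:
drive_tool:
  targets: [0, 0, 0, 0, 0, 0, 0, 0, 0, 0, 0, 0, 0, 0]

```text
t: 6.85
ee_pos: [0.6388, -0.0881, 0.1481]
tcp_rot: [-3.14, -0.001, 1.662]
wrist_force: [-0.3, -0.1, -0.2]
opening: 0.004
gripper_force: 0.0
```

```bash
python3 - <<'E'
from h import *
print(bot.sense()['ee_pos'])
p,d,m=snap('wrist','w3'); cv2.imwrite('pics/w3v.png',cv2.resize(p,(800,600),interpolation=cv2.INTER_CUBIC))
E
```

```text
[ 0.63884101 -0.08807189  0.14813025]
```

View pics/w3v.png

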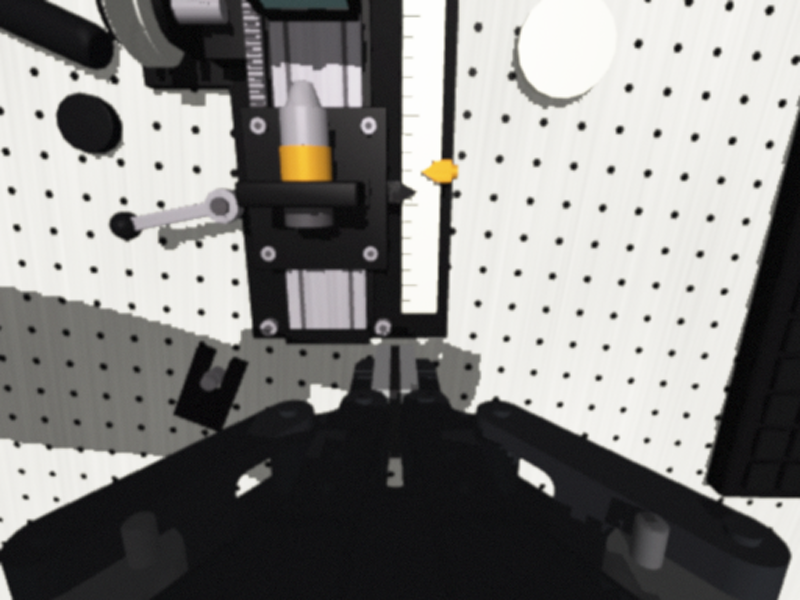

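The picture shows the pointer tip at about (415,191) and the brass tip at (422,172), so the gap has roughly halved. Nothing else has moved.

```bash
cat >> h.py <<'E'
Y=np.array([-np.sin(.0925),np.cos(.0925)])
def tips(f,box,save=None):
    """box u0,u1,v0,v1 in native px around both tips; strip white"""
    p,d,m=load(f); u0,u1,v0,v1=box; k=8
    c=cv2.resize(p[v0:v1,u0:u1],None,fx=k,fy=k,interpolation=cv2.INTER_CUBIC)
    hsv=cv2.cvtColor(c,cv2.COLOR_BGR2HSV); brass=(hsv[...,1]>110)&(hsv[...,2]>80)&(hsv[...,0]<40)
    dark=hsv[...,2]<125
    out=[]
    for M,side in((dark,0),(brass,1)):
        n,l,st,ce=cv2.connectedComponentsWithStats(M.astype(np.uint8)); i=1+st[1:,4].argmax(); M=l==i
        ys,xs=np.nonzero(M); tip=xs.max() if side==0 else xs.min()
        cols=[tip-o*k//2 if side==0 else tip+o*k//2 for o in range(1,7)]
        mid=[(x,ys[xs==x].mean(),np.ptp(ys[xs==x])/k) for x in cols]
        a=np.polyfit([q[0] for q in mid[:5]],[q[1] for q in mid[:5]],1); v=np.polyval(a,tip)
        u,vv=(tip+.5)/k-.5+u0,(v+.5)/k-.5+v0; out.append(onz(m,u,vv,.0385)); print(('pointer','gauge')[side],round(u,2),round(vv,2),out[-1].round(4),'widths',[round(q[2],1) for q in mid])
    print('gap mm',1e3*(out[1]-out[0])[:2]@Y, 'x gap',1e3*(out[1]-out[0])[:2]@[Y[1],-Y[0]])
    if save: cv2.imwrite(f'pics/{save}.png',c)
E
python3 - <<'E'
from h import *
tips('w3',(257,300,95,140)); tips('w0',(308,345,138,185))
E
```

```text
pointer 294.06 123.7 [ 0.6722 -0.0241  0.0385] widths [np.float64(2.8), np.float64(3.6), np.float64(4.1), np.float64(4.1), np.float64(4.0), np.float64(3.9)]
gauge 270.06 109.88 [ 0.6489 -0.014   0.0385] widths [np.float64(1.6), np.float64(2.1), np.float64(2.9), np.float64(3.6), np.float64(4.1), np.float64(4.9)]
gap mm 12.178474776173495 x gap -22.275817398992277
pointer 318.19 167.36 [ 0.6463 -0.0379  0.0385] widths [np.float64(1.5), np.float64(2.1), np.float64(2.8), np.float64(3.2), np.float64(4.2), np.float64(4.8)]
gauge 323.31 148.41 [ 0.6489 -0.0135  0.0385] widths [np.float64(1.2), np.float64(2.0), np.float64(2.5), np.float64(3.2), np.float64(3.9), np.float64(4.8)]
gap mm 23.98169954638665 x gap 4.877795560685706
```

```bash
python3 - <<'E'
from h import *
tips('w3',(257,280,95,140))
E
```

```text
pointer 264.94 122.76 [ 0.6455 -0.0258  0.0385] widths [np.float64(1.9), np.float64(2.9), np.float64(3.5), np.float64(4.1), np.float64(4.8), np.float64(5.8)]
gauge 270.06 109.88 [ 0.6489 -0.014   0.0385] widths [np.float64(1.6), np.float64(2.1), np.float64(2.9), np.float64(3.6), np.float64(4.1), np.float64(4.9)]
gap mm 11.34539458647464 x gap 4.509719010349615
```

Call:
drive_tool:
  targets: [0, 0, 0, 0.0339, -0.032, 0, 0, 0, 0, 0, 0.0339, -0.032, 0, 0, 0, 0, 0, 0.0339, -0.032, 0, 0, 0, 0, 0, 0.0339, -0.032, 0, 0, 0, 0, 0, 0.0339, -0.032, 0, 0, 0, 0, 0, 0, 0, 0.035, 0, 0, 0, 0, 0, 0, 0.035, 0, 0, 0, 0, 0, 0, 0.025, 0]

```text
t: 7.7
ee_pos: [0.4967, 0.0371, 0.0716]
tcp_rot: [-3.141, -0.0, 1.666]
wrist_force: [0.9, -0.6, -1.0]
opening: -0.002
gripper_force: 0.0
```

Call:
drive_tool:
  targets: [0, 0, 0, 0, 0, 0.005, 0, 0, 0, 0, 0, 0, 0, 0, 0, 0, 0, 0, 0, 0, 0]

```text
t: 8.0
ee_pos: [0.4996, 0.036, 0.0704]
tcp_rot: [3.139, 0.0, 1.664]
wrist_force: [-0.2, 0.2, 1.2]
opening: -0.001
gripper_force: 0.0
```

Call:
drive_tool:
  targets: [0, 0, 0, 0, 0, 0.004, 0, 0, 0, 0, 0, 0, 0.0025, 0, 0, 0, 0, 0, 0, 0, 0]

```text
t: 8.3
ee_pos: [0.5001, 0.0354, 0.0654]
tcp_rot: [3.139, 0.001, 1.663]
wrist_force: [-1.2, -1.9, 4.7]
opening: -0.001
gripper_force: 2.2
```

Call:
drive_tool:
  targets: [0, 0, 0, 0, 0, 0.001, 0, 0, 0, 0, 0.0058, 0, -0.0019, 0, 0, 0, 0, 0.0058, 0, -0.0009, 0, 0, 0, 0, 0.0058, 0, -0.0001, 0, 0, 0, 0, 0.0058, 0, 0, 0, 0, 0, 0, 0.0058, 0, 0, 0, 0, 0, 0, 0.0058, 0, 0.0001, 0, 0, 0, 0, 0.0058, 0, 0.0009, 0]

```text
t: 9.1
ee_pos: [0.4973, 0.0679, 0.0669]
tcp_rot: [3.139, 0.001, 1.663]
wrist_force: [-2.4, -1.4, 6.7]
opening: 0.005
gripper_force: 3.1
```

Call:
drive_tool:
  targets: [0, 0, 0, 0, 0, 0, 0]

```text
t: 9.2
ee_pos: [0.4972, 0.0685, 0.0666]
tcp_rot: [3.139, -0.0, 1.664]
wrist_force: [-2.5, 0.5, 7.5]
opening: 0.001
gripper_force: 3.7
```

Call:
drive_tool:
  targets: [0, 0, 0, 0, 0, -0.034, 0, 0, 0, 0, 0, 0, -0.034, 0, 0, 0, 0, 0, 0, -0.034, 0, 0, 0, 0, -0.0405, 0.0358, 0, 0, 0, 0, 0, -0.0405, 0.0358, 0, 0, 0, 0, 0, -0.0405, 0.0358, 0, 0, 0, 0, 0, -0.0405, 0.0358, 0, 0, 0, 0, 0, -0.0405, 0.0358, 0, 0]

```text
t: 10.0
ee_pos: [0.6548, -0.0815, 0.1464]
tcp_rot: [3.141, 0.0, 1.663]
wrist_force: [-0.5, 0.1, 0.6]
opening: -0.0
gripper_force: 0.0
```

Call:
drive_tool:
  targets: [0, 0, 0, 0, 0, 0.02, 0, 0, 0, 0, 0, 0, 0.02, 0, 0, 0, 0, 0, 0, 0, 0, 0, 0, 0, 0, 0, 0, 0, 0, 0, 0, 0, 0, 0, 0]

```text
t: 10.5
ee_pos: [0.6532, -0.0792, 0.1148]
tcp_rot: [3.141, 0.0, 1.664]
wrist_force: [0.3, -0.2, 0.1]
opening: -0.002
gripper_force: 0.0
```

```bash
python3 - <<'E'
from h import *
print(bot.sense()['ee_pos'])
p,d,m=snap('wrist','w4')
for z in (.0385,):
    o=np.array(m['world_from_camera']); K=m['camera_matrix']
    q=o[:3,:3].T@(np.array([.648,-.0135,z])-o[:3,3]); u=K[0,2]+K[0,0]*q[0]/-q[2]; v=K[1,2]-K[1,1]*q[1]/-q[2]; print(u,v)
u,v=int(u),int(v); cv2.imwrite('pics/w4v.png',cv2.resize(p[v-30:v+30,u-40:u+40],(800,600),interpolation=cv2.INTER_CUBIC)); print(u-40,v-30)
E
```

```text
[ 0.65319902 -0.07917995  0.11479392]
252.46431185229557 117.69374099763147
212 87
```

View pics/w4v.png

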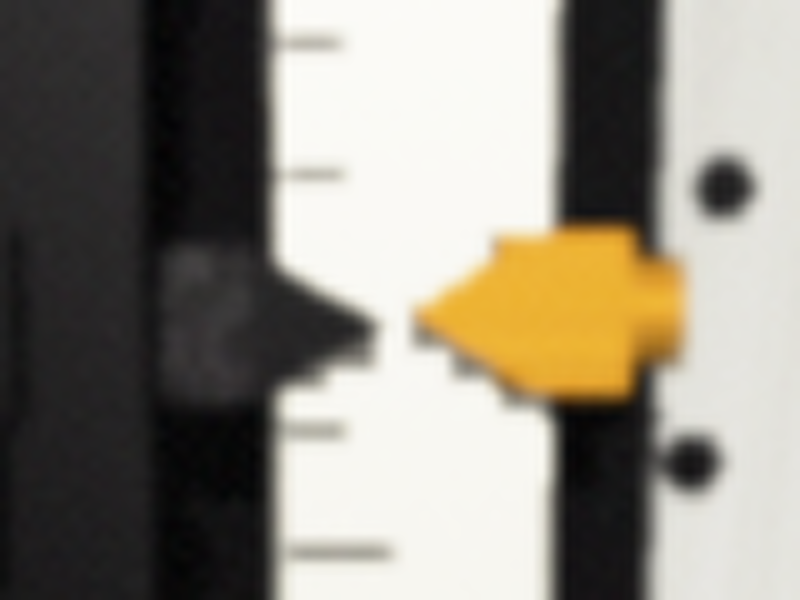

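The close-up (10x, origin 212,87) shows the pointer tip at about (375,325) and the brass tip at (415,317). The pointer is still slightly short of the mark.

```bash
python3 - <<'E'
from h import *
tips('w4',(240,268,105,134))
p,d,m=load('w4'); g=p.max(2)
print(g[110:130,238:254]); print(p[108:130,250:266,0]); 
E
```

```text
pointer 248.69 119.92 [ 0.6452 -0.0155  0.0385] widths [np.float64(2.1), np.float64(3.8), np.float64(4.0), np.float64(4.5), np.float64(4.8), np.float64(5.1)]
gauge 253.44 118.33 [ 0.6488 -0.0139  0.0385] widths [np.float64(1.6), np.float64(2.5), np.float64(2.9), np.float64(3.6), np.float64(4.2), np.float64(5.0)]
gap mm 1.2339190902240065 x gap 3.7719839280837126
[[ 61 165 243 250 249 250 250 250 249 250 250 250 250 250 250 250]
 [ 60 166 242 249 249 249 249 250 250 249 249 249 249 250 249 249]
 [ 64 155 237 248 249 249 249 249 249 250 249 249 250 250 249 250]
 [ 54 115 202 239 246 249 249 249 249 249 249 249 249 249 249 249]
 [ 45  66 123 180 221 241 247 249 250 250 250 249 249 249 249 249]
 [ 40  45  58  92 142 196 231 243 247 249 249 249 249 250 249 249]
 [ 42  40  40  48  69 112 158 200 231 243 247 249 249 249 248 247]
 [ 40  38  40  41  43  54  72 111 155 197 230 244 248 249 246 236]
 [ 38  40  39  40  40  41  44  50  73 108 160 218 242 248 242 219]
 [ 40  38  39  37  37  40  37  40  42  53  90 159 227 245 239 194]
 [ 40  39  40  39  38  37  40  39  45  54  82 160 234 246 239 179
[... 1380 characters left out ...]
  53  54  51  51  51  51  49]
 [225 240 230 160 115 103  89  70  58  54  53  53  54  51  51  52]
 [233 242 233 186 157 153 140 105  76  65  57  55  53  54  54  51]
 [235 242 239 231 227 224 205 142 104  89  75  59  53  53  54  54]
 [237 243 243 242 241 240 227 160 120 110  99  78  57  50  48  52]
 [241 243 244 243 243 241 232 184 157 155 140  96  57  48  50  49]
 [243 243 243 243 243 243 239 229 226 225 208 147  81  65  67  63]
 [243 243 243 243 243 242 242 241 240 240 235 206 137 101 100  97]
 [243 243 243 243 242 242 242 242 242 242 241 230 178 155 153 143]
 [242 242 242 242 242 242 242 243 243 242 242 238 229 225 223 208]
 [242 242 242 242 242 242 242 242 242 242 242 241 240 240 239 235]]
```

Call:
drive_tool:
  targets: [0, 0, 0, 0, 0, -0.041, 0, 0, 0, 0, 0.0363, -0.0358, 0, 0, 0, 0, 0, 0.0363, -0.0358, 0, 0, 0, 0, 0, 0.0363, -0.0358, 0, 0, 0, 0, 0, 0.0363, -0.0358, 0, 0, 0, 0, 0, 0.0363, -0.0358, 0, 0, 0, 0, 0, 0, 0, 0.035, 0, 0, 0, 0, 0, 0, 0.035, 0]

```text
t: 11.35
ee_pos: [0.4982, 0.0525, 0.0931]
tcp_rot: [3.135, 0.001, 1.666]
wrist_force: [0.4, 0.1, 0.6]
opening: 0.0
gripper_force: 0.0
```

Call:
drive_tool:
  targets: [0, 0, 0, 0, 0, 0.025, 0, 0, 0, 0, 0, 0, 0, 0, 0, 0, 0, 0, 0, 0, 0, 0, 0, 0, 0, 0, 0, 0]

```text
t: 11.75
ee_pos: [0.4984, 0.0514, 0.0727]
tcp_rot: [3.139, 0.0, 1.664]
wrist_force: [0.7, 0.2, -0.2]
opening: -0.001
gripper_force: 0.0
```

Now I go down onto the rim top, pressing 1.5–2 mm.

Call:
drive_tool:
  targets: [0, 0, 0, 0, 0, 0.005, 0, 0, 0, 0, 0, 0, 0.003, 0, 0, 0, 0, 0, 0, 0, 0, 0, 0, 0, 0, 0, 0, 0]

```text
t: 12.15
ee_pos: [0.4989, 0.0513, 0.0678]
tcp_rot: [3.139, 0.0, 1.663]
wrist_force: [-6.5, -0.3, 13.7]
opening: 0.0
gripper_force: 7.0
```

Call:
drive_tool:
  targets: [0, 0, 0, 0.0015, 0, 0, 0, 0, 0, 0, 0.0015, 0, 0, 0, 0, 0, 0, 0, 0, 0, 0, 0, 0, 0, 0, 0, 0, 0]

```text
t: 12.55
ee_pos: [0.4987, 0.0533, 0.0677]
tcp_rot: [3.139, 0.001, 1.664]
wrist_force: [-4.1, -0.9, 14.5]
opening: 0.005
gripper_force: 6.9
```

Call:
drive_tool:
  targets: [0, 0, 0, 0, 0, -0.034, 0, 0, 0, 0, 0, 0, -0.034, 0, 0, 0, 0, 0, 0, -0.034, 0, 0, 0, 0, -0.0365, 0.0355, 0, 0, 0, 0, 0, -0.0365, 0.0355, 0, 0, 0, 0, 0, -0.0365, 0.0355, 0, 0, 0, 0, 0, -0.0365, 0.0355, 0, 0, 0, 0, 0, -0.0365, 0.0355, 0, 0]

```text
t: 13.35
ee_pos: [0.6533, -0.0798, 0.1463]
tcp_rot: [3.141, -0.0, 1.663]
wrist_force: [0.9, 0.4, -0.4]
opening: 0.002
gripper_force: 0.0
```

Call:
drive_tool:
  targets: [0, 0, 0, 0, 0, 0.02, 0, 0, 0, 0, 0, 0, 0.02, 0, 0, 0, 0, 0, 0, 0, 0, 0, 0, 0, 0, 0, 0, 0, 0, 0, 0, 0, 0, 0, 0]

```text
t: 13.85
ee_pos: [0.6519, -0.0778, 0.1148]
tcp_rot: [3.141, 0.0, 1.664]
wrist_force: [0.1, 0.4, 0.8]
opening: 0.005
gripper_force: 0.0
```

```bash
cat >> h.py <<'E'
def edges(f,u0,u1,v0,v1):
    """wedge mid rows from bright->body upper edge and body->shadow lower edge, per column"""
    p,d,m=load(f); k=10
    c=cv2.resize(p[v0:v1,u0:u1],None,fx=k,fy=k,interpolation=cv2.INTER_CUBIC).astype(int)
    hsv=cv2.cvtColor(c.clip(0,255).astype(np.uint8),cv2.COLOR_BGR2HSV)
    for nm,A,lo,hi in(('pointer',c.max(2),145,70),('gauge',c[...,0],150,100)):
        r=[]
        for x in range(0,c.shape[1],k//2):
            b=np.nonzero(A[:,x]<hi)[0]
            if len(b)<15 or np.ptp(b)>75: continue
            up=b[0]
            while up>0 and A[up-1,x]<lo: up-=1
            r.append((x/k+u0,round(((up+b[-1])/2+.5)/k-.5+v0,2),round((b[-1]-up)/k,1)))
        print(nm,r)
E
python3 - <<'E'
from h import *
s=bot.sense();print(s['ee_pos'],s['tcp_rot'])
p,d,m=snap('wrist','w5')
for f in('w4','w5'):
    edges(f,239,250,106,132); edges(f,252,262,106,132); tips(f,(240,268,105,134))
cv2.imwrite('pics/w5v.png',cv2.resize(p[87:147,212:292],(800,600),interpolation=cv2.INTER_CUBIC))
E
```

```text
[ 0.65185864 -0.07780878  0.11478601] [3.14098611e+00 1.62962812e-04 1.66433060e+00]
pointer [(242.5, np.float64(119.15), np.float64(8.2)), (243.0, np.float64(119.1), np.float64(7.5)), (243.5, np.float64(119.1), np.float64(6.7)), (244.0, np.float64(119.1), np.float64(6.3)), (244.5, np.float64(119.1), np.float64(5.7)), (245.0, np.float64(119.15), np.float64(5.4)), (245.5, np.float64(119.15), np.float64(4.8)), (246.0, np.float64(119.1), np.float64(4.3)), (246.5, np.float64(119.05), np.float64(3.8)), (247.0, np.float64(119.15), np.float64(3.4)), (247.5, np.float64(119.05), np.float64(2.8))]
gauge [(243.5, np.float64(119.55), np.float64(8.2)), (244.0, np.float64(119.45), np.float64(7.2)), (244.5, np.float64(119.4), np.float64(6.7)), (245.0, np.float64(119.35), np.float64(6.2)), (245.5, np.float64(119.4), np.float64(5.7)), (246.0, np.float64(119.4), np.float64(5.3)), (246.5, np.float64(119.5), np.float64(4.9)), (247.0, np.float64(119.6), np.float64(4.7)), (247.5, np.float64(119.6), np.float64(4.3)), (248.0, np.float64(119.65), np.float64(3.8)), (248.5, np.float64(119.35), np.float64(2.6))
[... 1864 characters left out ...]
p.float64(3.4)), (257.5, np.float64(120.05), np.float64(3.8)), (258.0, np.float64(120.0), np.float64(4.1)), (258.5, np.float64(119.95), np.float64(4.8)), (259.0, np.float64(119.9), np.float64(5.5)), (259.5, np.float64(119.85), np.float64(6.2)), (260.0, np.float64(119.9), np.float64(6.9)), (260.5, np.float64(120.05), np.float64(7.8))]
pointer 250.31 121.11 [ 0.6452 -0.0149  0.0385] widths [np.float64(2.4), np.float64(2.9), np.float64(3.4), np.float64(3.8), np.float64(4.4), np.float64(5.1)]
gauge 255.19 120.19 [ 0.649  -0.0138  0.0385] widths [np.float64(2.0), np.float64(2.8), np.float64(3.2), np.float64(3.9), np.float64(4.2), np.float64(5.0)]
gap mm 0.7124368671896931 x gap 3.8763654880671887
```

View pics/w5v.png

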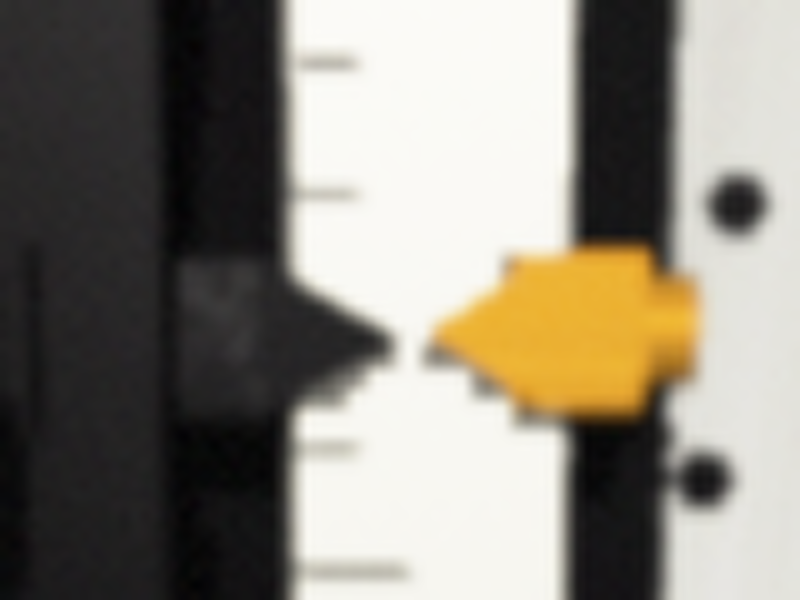

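The close-up shows the pointer tip at about (395,345) against the brass tip at (432,335). My gap estimates run from 0.3 to 0.8 mm, so I'll do one more nudge of about 0.45 mm.

Call:
drive_tool:
  targets: [0, 0, 0, 0, 0, -0.041, 0, 0, 0, 0, 0.0357, -0.0352, 0, 0, 0, 0, 0, 0.0357, -0.0352, 0, 0, 0, 0, 0, 0.0357, -0.0352, 0, 0, 0, 0, 0, 0.0357, -0.0352, 0, 0, 0, 0, 0, 0.0357, -0.0352, 0, 0, 0, 0, 0, 0, 0, 0.035, 0, 0, 0, 0, 0, 0, 0.035, 0]

```text
t: 14.7
ee_pos: [0.4994, 0.0518, 0.0931]
tcp_rot: [3.135, 0.001, 1.666]
wrist_force: [0.3, -0.2, -0.6]
opening: -0.0
gripper_force: 0.0
```

Call:
drive_tool:
  targets: [0, 0, 0, 0, 0, 0.025, 0, 0, 0, 0, 0, 0, 0, 0, 0, 0, 0, 0, 0, 0, 0, 0, 0, 0, 0, 0, 0.005, 0, 0, 0, 0, 0, 0, 0.0028, 0, 0, 0, 0, 0, 0, 0, 0, 0, 0, 0, 0, 0, 0, 0]

```text
t: 15.4
ee_pos: [0.5002, 0.0506, 0.0678]
tcp_rot: [3.139, 0.0, 1.663]
wrist_force: [-3.8, 0.5, 11.6]
opening: 0.002
gripper_force: 5.5
```

Call:
drive_tool:
  targets: [0, 0, 0, 0.0012, 0, 0, 0, 0, 0, 0, 0.0011, 0, 0, 0, 0, 0, 0, 0, 0, 0, 0, 0, 0, 0, 0, 0, 0, 0]

```text
t: 15.8
ee_pos: [0.5001, 0.052, 0.0678]
tcp_rot: [3.139, 0.001, 1.664]
wrist_force: [-3.5, -1.5, 11.1]
opening: 0.0
gripper_force: 5.4
```

Call:
drive_tool:
  targets: [0, 0, 0, 0, 0, -0.034, 0, 0, 0, 0, 0, 0, -0.034, 0, 0, 0, 0, 0, 0, -0.034, 0, 0, 0, 0, -0.0365, 0.0355, 0, 0, 0, 0, 0, -0.0365, 0.0355, 0, 0, 0, 0, 0, -0.0365, 0.0355, 0, 0, 0, 0, 0, -0.0365, 0.0355, 0, 0, 0, 0, 0, -0.0365, 0.0355, 0, 0]

```text
t: 16.6
ee_pos: [0.6548, -0.0811, 0.1471]
tcp_rot: [3.141, 0.0, 1.663]
wrist_force: [-0.1, 0.5, 0.1]
opening: -0.005
gripper_force: 0.0
```

Call:
drive_tool:
  targets: [0, 0, 0, 0, 0, 0.02, 0, 0, 0, 0, 0, 0, 0.02, 0, 0, 0, 0, 0, 0, 0, 0, 0, 0, 0, 0, 0, 0, 0, 0, 0, 0, 0, 0, 0, 0]

```text
t: 17.1
ee_pos: [0.6532, -0.079, 0.115]
tcp_rot: [3.141, 0.0, 1.664]
wrist_force: [-0.2, -1.0, -0.4]
opening: 0.001
gripper_force: 0.0
```

```bash
python3 - <<'E'
from h import *
s=bot.sense();print(s['ee_pos'],s['tcp_rot'])
p,d,m=snap('wrist','w6')
tips('w6',(240,270,105,137)); edges('w6',239,251,106,134); edges('w6',253,265,106,134)
W=lambda u,v:dep(m,d,u,v).round(4)
# lever ball / hub in this view
T=np.array(m['world_from_camera']);K=m['camera_matrix']
for n,P in(('ball',[.479,-.0595,.043]),('hub',[.5349,-.0435,.043])):
    q=T[:3,:3].T@(np.array(P)-T[:3,3]); print(n,K[0,2]+K[0,0]*q[0]/-q[2],K[1,2]-K[1,1]*q[1]/-q[2])
cv2.imwrite('pics/w6v.png',np.hstack([cv2.resize(p[100:140,232:276],(440,400),interpolation=cv2.INTER_CUBIC),cv2.resize(p[80:200,0:108],(360,400))]))
E
```

```text
[ 0.65320909 -0.07903814  0.11503203] [3.14087785e+00 1.64638584e-04 1.66429657e+00]
pointer 248.94 118.71 [ 0.6453 -0.0144  0.0385] widths [np.float64(1.9), np.float64(2.8), np.float64(3.5), np.float64(4.1), np.float64(4.5), np.float64(5.5)]
gauge 253.56 118.48 [ 0.6489 -0.0139  0.0385] widths [np.float64(1.9), np.float64(2.6), np.float64(3.1), np.float64(3.9), np.float64(4.5), np.float64(5.0)]
gap mm 0.18672152788240837 x gap 3.6756139558532377
pointer [(242.5, np.float64(118.0), np.float64(8.1)), (243.0, np.float64(118.05), np.float64(7.6)), (243.5, np.float64(118.0), np.float64(7.1)), (244.0, np.float64(118.05), np.float64(6.6)), (244.5, np.float64(118.05), np.float64(6.0)), (245.0, np.float64(118.1), np.float64(5.5)), (245.5, np.float64(118.15), np.float64(4.8)), (246.0, np.float64(118.1), np.float64(4.3)), (246.5, np.float64(118.05), np.float64(3.8)), (247.0, np.float64(118.1), np.float64(3.3)), (247.5, np.float64(118.05), np.float64(2.6))]
gauge [(243.5, np.float64(118.3), np.float64(7.9)), (244.0, np.float64(118.3), np.float64(7.5)), (244.5, np.float64(118.45), np.float64(7.0
[... 177 characters left out ...]
4(4.9)), (247.0, np.float64(118.5), np.float64(4.5)), (247.5, np.float64(118.45), np.float64(4.0)), (248.0, np.float64(118.45), np.float64(3.4)), (248.5, np.float64(118.4), np.float64(2.7))]
pointer []
gauge [(254.5, np.float64(118.45), np.float64(2.4)), (255.0, np.float64(118.5), np.float64(2.9)), (255.5, np.float64(118.4), np.float64(3.3)), (256.0, np.float64(118.45), np.float64(4.0)), (256.5, np.float64(118.5), np.float64(4.7)), (257.0, np.float64(118.45), np.float64(5.0)), (257.5, np.float64(118.5), np.float64(5.7)), (258.0, np.float64(118.4), np.float64(6.5)), (258.5, np.float64(118.4), np.float64(7.3))]
ball 38.355656250654505 156.12528734335484
hub 107.4550886784551 142.78637730837437
```

View pics/w6v.png

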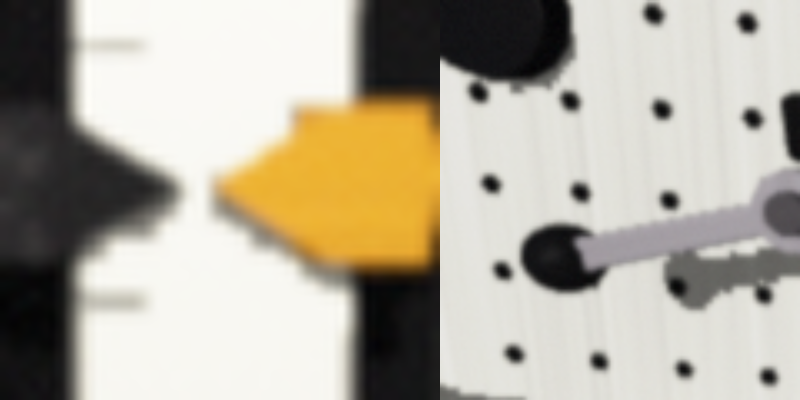

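The crop shows the tips level: pointer tip at (182,192) and brass tip at (214,187) in the crop. The two estimates are +0.19 and −0.3 mm. The lever is still out, at about 0.19 rad, so it comes next.

Call:
drive_tool:
  targets: [0, 0, 0, 0, 0, -0.041, 0, 0, 0, 0, 0.0189, -0.0485, 0, 0, 0, 0, 0, 0.0189, -0.0485, 0, 0, 0, 0, 0, 0.0189, -0.0485, 0, 0, 0, 0, 0, 0.0189, -0.0485, 0, 0, 0, 0, 0, 0, 0, 0.03, 0, 0, 0, 0, 0, 0, 0, 0, 0, 0, 0, 0, 0, 0, 0]

```text
t: 17.95
ee_pos: [0.4935, -0.0338, 0.1239]
tcp_rot: [3.141, 0.0, 1.664]
wrist_force: [0.8, -0.5, 0.0]
opening: 0.003
gripper_force: 0.0
```

Down 88 mm to z of about 0.036.

Call:
drive_tool:
  targets: [0, 0, 0, 0, 0, 0.035, 0, 0, 0, 0, 0, 0, 0.035, 0, 0, 0, 0, 0, 0, 0.025, 0, 0, 0, 0, 0, 0, 0.015, 0, 0, 0, 0, 0, 0, 0, 0]

```text
t: 18.45
ee_pos: [0.493, -0.0339, 0.0341]
tcp_rot: [-3.139, -0.001, 1.663]
wrist_force: [-0.0, 0.5, 0.4]
opening: -0.001
gripper_force: 0.0
```

Call:
drive_tool:
  targets: [0, 0, 0, -0.0064, 0.0008, 0, 0, 0, 0, 0, -0.0078, -0.0004, 0, 0, 0, 0, 0, -0.0077, -0.0005, 0, 0, 0, 0, 0, -0.0078, 0.0023, 0, 0, 0, 0, 0, -0.0077, 0.0023, 0, 0]

```text
t: 18.95
ee_pos: [0.5001, -0.064, 0.0358]
tcp_rot: [3.141, 0.0, 1.663]
wrist_force: [-0.2, 1.5, 0.8]
opening: -0.005
gripper_force: 1.0
```

Call:
drive_tool:
  targets: [0, 0, 0, -0.0069, 0.005, 0, 0, 0, 0, 0, -0.0069, 0.0053, 0, 0, 0, 0, 0, -0.0042, 0.006, 0, 0, 0, 0, 0, -0.0041, 0.006, 0, 0, 0, 0, 0, 0, 0, 0, 0]

```text
t: 19.45
ee_pos: [0.5132, -0.0777, 0.0333]
tcp_rot: [-3.125, -0.006, 1.664]
wrist_force: [-19.7, 7.0, 14.3]
opening: 0.002
gripper_force: 10.7
```

Call:
drive_tool:
  targets: [0, 0, 0, 0, 0.0025, 0, 0, 0, 0, 0, 0, 0.0025, 0, 0, 0, 0, 0, 0, 0, 0, 0]

```text
t: 19.75
ee_pos: [0.5137, -0.0776, 0.0331]
tcp_rot: [-3.116, -0.006, 1.665]
wrist_force: [-32.1, 3.8, 23.2]
opening: -0.001
gripper_force: 17.0
```

Call:
drive_tool:
  targets: [0, 0, 0, 0, -0.01, 0, 0, 0, 0, 0, 0, -0.03, 0, 0, 0, 0, 0, 0, 0, -0.04, 0, 0, 0, 0, 0, 0, -0.05, 0, 0, 0, 0, -0.06, 0, -0.03, 0, 0, 0, 0, -0.06, 0, 0, 0, 0, 0, 0, 0, 0, 0, 0, 0, 0, 0, 0, 0, 0, 0]

```text
t: 20.55
ee_pos: [0.5, -0.1756, 0.1296]
tcp_rot: [3.141, 0.0, 1.661]
wrist_force: [0.6, 0.8, 0.1]
opening: 0.0
gripper_force: 0.0
```

```bash
python3 - <<'E'
from h import *
s=bot.sense();print(s['ee_pos'],s['tcp_rot'])
p,d,m=snap('wrist','w7'); cv2.imwrite('pics/w7v.png',cv2.resize(p,(800,600),interpolation=cv2.INTER_CUBIC))
E
```

```text
[ 0.50000992 -0.17556521  0.12963666] [3.14124088e+00 4.57273444e-04 1.66120091e+00]
```

View pics/w7v.png

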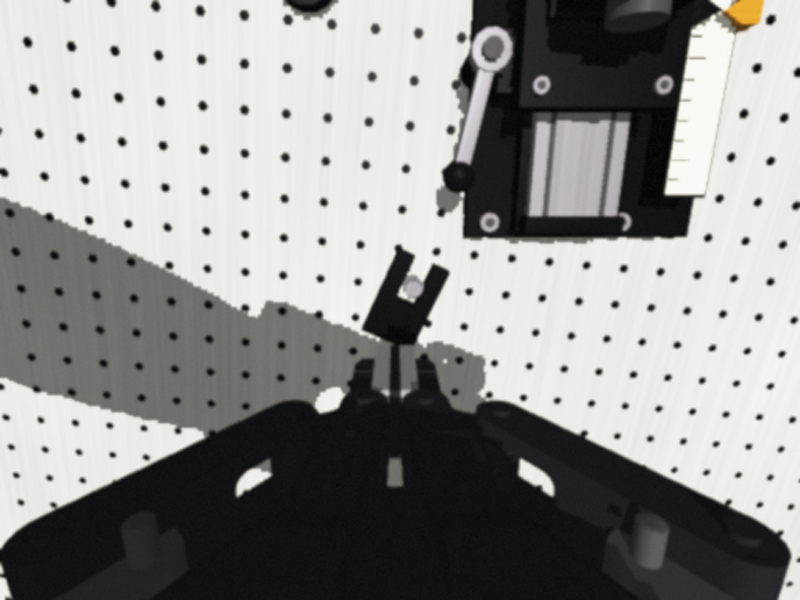

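The picture shows the lever swung nearly along the rail, with its hub at (492,47) and ball at (458,177). I'll compute its angle.

```bash
python3 - <<'E'
from h import *
p,d,m=load('w7'); f=512/800
hb=np.array([492*f,47*f])
sat=p.max(2).astype(int)
# bar: bright grey pixels on black between hub and ball
rows=range(int(85*f),int(158*f),3); pts=[]
hu=dep(m,d,*hb); print('hub depth pt',hu,'onz .053',onz(m,*hb,.053)); print('ball',dep(m,d,458*f,177*f),onz(m,458*f,177*f,.045))
for v in rows:
    x0=492*f-(v-47*f)*34/130; seg=sat[v,int(x0)-8:int(x0)+9]; z=[dep(m,d,u,v)[2] for u in range(int(x0)-8,int(x0)+9)]
    k=np.nonzero((seg>110)&(seg<225)&(np.array(z)>.036))[0]
    if len(k)>2: pts.append(onz(m,k.mean()+int(x0)-8,v,.047))
P=np.array(pts)[:,:2]; print(P.round(4).tolist()); a=np.polyfit(P[:,1],P[:,0],1); dx=-a[0]; ang=np.arctan2(1,-dx)
print('bar angle',ang-.0925)
for z in(.05,.053,.056):
  h=onz(m,*hb,z); b=onz(m,458*f,177*f,.045); e=(b-h)[:2]; print(np.linalg.norm(e),np.arctan2(-e[1],-e[0])-.0925)
E
```

```text
hub depth pt [ 0.53509774 -0.04352046  0.05180418] onz .053 [ 0.53487826 -0.04387772  0.053     ]
ball [ 0.52697341 -0.10351902  0.051154  ] [ 0.52787385 -0.10335295  0.045     ]
[[0.5336, -0.0588], [0.5334, -0.0609], [0.5331, -0.0631], [0.5326, -0.0653], [0.5321, -0.0675], [0.5317, -0.0697], [0.532, -0.0718], [0.5311, -0.0741], [0.531, -0.0763], [0.5305, -0.0785], [0.5305, -0.0808], [0.5304, -0.083], [0.5299, -0.0853], [0.5294, -0.0876], [0.5293, -0.0899], [0.5292, -0.0922]]
bar angle 1.3434599084101582
0.060842408808978864 1.3538011462449226
0.05988626541633249 1.3610659776359462
0.05893338514661398 1.3685661423778357
```

```bash
python3 -c "
from h import *
print(bot.sense()['t'],bot.sign_off())"
```

```text
the job is handed in; nothing more can be done
20.6 None
```

I rolled the wheel until the pointer stood level with the brass mark (last measured within about 0.3 mm), then pushed the lock lever fully home (about 1.35 rad); I handed the job in at 20.6 s with the arm clear of everything.

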